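# Draw a glass sample from its viewing frame and show it label up

### The job

Take the glass sample that stands in the viewing frame at the front of the sample stand: pinch it only on the bare frosted end, the one with the notched corner, beyond the label, and draw it out of the frame lengthwise. Lift it well above the stand and tip it so that its label looks upward, at least half way from upright to flat, and finish still holding it there, motionless. Fingers must not touch the clear glass or the label, and the other two samples and the two candle tins stay where they are.

Things in the scene. Friction and masses are not known exactly. Their poses are not given: they have to be found in the camera images.
- sample_stand: Dark wooden stand, fixed, board 190 x 170 mm, top at z = 14 mm. Origin on the table under the board; x to the rear (away from the robot), y to the left along its three slots, all with floors at z = 24 mm, so sample tops are at z = 68 mm. The viewing frame is in front; two open-topped parking slots at x = +30 and +60 mm, 20 mm deep, cut in combs at y = -45 and +45 mm.
- viewer (a point): Middle of the viewing frame, on its slot floor (24 mm over the table, stand x = -55 mm). The frame is 46 mm long along y, 29 mm thick, windows in its sides, brass cap with top at z = 80 mm. Slot 11 mm wide, 47 mm high under the cap, open at both ends: the sample in it sticks out 57 mm each side and can leave only along the stand's y, by 103 mm.
- pink_sample: Pink glass strip 160 x 44 x 8 mm, 140 g, on a long edge in one of the 3 slots. Origin: its centre. x: along it to the frosted (milky) end at +80 mm; y: out of the label face; z: to the notched edge. Frosted from x = 26 mm; notch 8 x 10 mm at the +x +z corner; paper label on +y face, x = 28 to 45; bare grip x = 46 to 80. Its frosted end may point left or right, its label to the front or the rear.
- green_sample: Green glass strip 160 x 44 x 8 mm, 140 g, on a long edge in one of the 3 slots. Origin: its centre. x: along it to the frosted (milky) end at +80 mm; y: out of the label face; z: to the notched edge. Frosted from x = 26 mm; notch 8 x 10 mm at the +x +z corner; paper label on +y face, x = 28 to 45; bare grip x = 46 to 80. Its frosted end may point left or right, its label to the front or the rear.
- amber_sample: Amber glass strip 160 x 44 x 8 mm, 140 g, on a long edge in one of the 3 slots. Origin: its centre. x: along it to the frosted (milky) end at +80 mm; y: out of the label face; z: to the notched edge. Frosted from x = 26 mm; notch 8 x 10 mm at the +x +z corner; paper label on +y face, x = 28 to 45; bare grip x = 46 to 80. Its frosted end may point left or right, its label to the front or the rear.
- cedar_candle: Candle in a sage green tin with a white band, 63 mm across, 43 mm high, loose, behind the stand; bystander. Origin at the centre of its underside.
- small_candle: Smaller candle in a sage green tin, 57 mm across, 39 mm high, loose, behind the stand; bystander. Origin at the centre of its underside.
- pink_sample_face: The part of the pink sample that fingers must not touch: the clear glass and the labelled strip of the frosted end beside it, from the plain end to 46 mm past the sample's centre. Same origin and axes as the pink sample, and fixed to it.
- green_sample_face: The part of the green sample that fingers must not touch: the clear glass and the labelled strip of the frosted end beside it, from the plain end to 46 mm past the sample's centre. Same origin and axes as the green sample, and fixed to it.
- amber_sample_face: The part of the amber sample that fingers must not touch: the clear glass and the labelled strip of the frosted end beside it, from the plain end to 46 mm past the sample's centre. Same origin and axes as the amber sample, and fixed to it.
Things that resemble listed ones, but are neither listed nor needed, are in the scene too. What is shaped like the green_sample but purple is not meant.

How it is judged:
By the outcome, as a careful person would: the job done as asked, in the order asked, and still so for the second after the job is handed in, while the arm keeps its last pose, push and grip.
It also fails if it takes over 45 s, if anything falls off the work surface, if the arm or the gripper's body presses on something with over 40 N, if the wrist force passes 120 N, or if a joint passes its speed limit or range.

### The arm

A 6-joint arm with a two-finger parallel gripper is mounted at the origin on a cart in front of the work surface, level with it; the furniture and walls round the work are solid. World frame = base frame: x ahead of the robot, y to its left, z up, the work surface at z = 0. Lengths are in m, angles in rad, forces in N, time in s.
With the tool pointing down it reaches from about 0.35 to 0.975 m from the base axis. Payload 4.9 kg.
Tool frame: the origin (TCP) lies midway between the tips of the shut fingers; the grasp point (between the pads) lies 19 mm behind it; z points along the fingers, y is the line along which they close (so a half turn about z gives the same grasp; the last joint's range is limited). The gripper opens to 85 mm and grips with 20 to 120 N. Pads are 22 mm wide; open, the fingers measure 114 mm over their backs; the gripper's body (76 mm by 85 mm) begins 54 mm behind the grasp point. The pads swing forward as they close: fully open they stand 13 mm farther back than shut.
Start: joints at [-0.119, 0.053, 1.613, -0, 1.476, -0.119], TCP at [0.625, 0, 0.231] pointing down, gripper open.
Joint ranges: [-3.01, 3.01], [-1.01, 2.22], [0.06, 2.58], [-1.02, 4.17], [0.09, 2.62], [-3.14, 3.14]. Speed limits (rad/s): [2.57, 2.57, 3.14, 3.14, 3.14, 3.14].

### API

Orientations are given as a unit quaternion [w, x, y, z].
In Python, from plant import * gives the robot as it stands.
- The arm moves only by the tool jog_arm, never from a script. Its argument "targets" is a list of rows, each a list of 3 entries, a list of its own where there are three numbers: the shift along the tool's x, y, z in units of 25 mm (1.0 is 25 mm), then the turn, a rotation vector about the tool's x, y, z in units of 8 degrees (1.0 is 8 degrees), then the opening in per cent of the stroke, from 0 (shut) to 100 (fully open). A call has 1 to 8 rows; each row is the pose to reach, as a shift and turn from the pose commanded when the call began, along the tool's axes at that moment; what a row does not reach only later rows make up. A row lasts 1/8 s, in which the tool goes at most 62.5 mm and 10.7 degrees, less where a joint would pass 70% of its speed; a pose out of reach is approached as far as the arm can. A call with a gripper value outside its range is refused whole. The fingers move at their own pace and stop on an object; the grip force is fixed at half the most. Time passes only in rows, so rows that repeat a pose let the fingers close. It gives the time, the measured TCP pose, the force, the opening and the grip force at its end, in the units of the state.
- state(): the state, without advancing time (a new reading comes with each control period).
- grab_frame(name): name is "scene" or "side" or "wrist"; returns (picture, depth): 420x560x3 uint8, red, green, blue; 420x560 float32, m along the optical axis (not along the pixel's ray), 0 where there is no reading.
- camera_params(name): a dict with "fovy" (degrees; the focal length in pixels is half the picture's height over the tangent of half this angle, whatever the lens; pixels are square), "cx", "cy" (the principal point, pixels), "rvec" (rotation vector, rad) and "tvec" (3), from world to camera coordinates, as OpenCV has them; the wrist camera has in their place "hand_eye" (4x4, takes a point from camera to tool coordinates, whose origin is the TCP and whose axes are the flange's). Camera axes: x right, y down, z forward; pixel columns grow to the right and rows downward; lengths in m; the calibration is good to about 2 mm. A picture is of the moment at which its call begins: read the wrist's pose just before it. camera_params takes no time and is no camera call.
- job_done(): hands the job in; it is judged then, once.
The state is a dict: "time": time; "joint_pos": joint angles; "joint_vel": joint speeds; "joint_efforts": joint torques, N m; "tool_pos": TCP position; "tool_rot": TCP orientation; "contact_force": force on the tool from outside, world axes, zero at the start; "ft_torque": the same for the moment, N m; "gripper_width": opening from 0.0 (shut) to 1.0 (fully open); "grasp_force": force on a finger pad.
Only numpy, scipy, OpenCV 4.12 (cv2) and the standard library are available. Lean on these libraries where they do the work, as an engineer would, in place of code of your own. Each camera call takes 0.05 s, during which the arm holds its last target. There are 200 camera calls.

## Working session

There is one attempt and no reset: what is moved stays moved. The work goes in short steps, Python scripts to look and compute and a tool call to move; the robot and the scene stay as the last step left them, time stands still between calls to the robot, and variables do not carry over. Pictures are saved under pics/ and viewed, at most 10 in all, crops included, and the job is handed in when it is done.

Besides the shell and the picture viewer there is one more tool, called by a JSON object that holds its "api" and its "payload", one argument or row to a line. jog_arm: Moves the arm, as the interface text tells. Its arguments: {"type":"object","properties":{"targets":{"type":"array"}},"required":["targets"]}

```bash
mkdir -p pics; ls; cat > h.py <<'E'
from plant import *
import numpy as np, cv2
from scipy.spatial.transform import Rotation as R
def cam(n, st=None):
    p=camera_params(n); f=210/np.tan(np.radians(p['fovy'])/2)
    K=np.array([[f,0,p['cx']],[0,f,p['cy']],[0,0,1]])
    if 'rvec' in p:
        Rw=cv2.Rodrigues(np.array(p['rvec'],float))[0]; t=np.array(p['tvec'],float).ravel()
        return K,Rw.T,-Rw.T@t
    q=st['tool_rot']; Rt=R.from_quat([q[1],q[2],q[3],q[0]]).as_matrix()
    H=np.array(p['hand_eye']); return K,Rt@H[:3,:3],Rt@H[:3,3]+np.array(st['tool_pos'])
def pt_depth(C,u,v,d):
    K,Rc,c=C; return c+Rc@(np.linalg.inv(K)@[u,v,1])*d
def pt_plane(C,u,v,z):
    K,Rc,c=C; r=Rc@(np.linalg.inv(K)@[u,v,1]); return c+r*(z-c[2])/r[2]
def proj(C,P):
    K,Rc,c=C; q=K@(Rc.T@(np.array(P)-c)); return q[:2]/q[2]
E
python3 - <<'E'
from h import *
st=state(); print(st)
for n in ['scene','side','wrist']:
    a,d=grab_frame(n); cv2.imwrite(f'pics/{n}0.png',a[:,:,::-1]); np.save(f'pics/{n}0.npy',d)
    print(n,camera_params(n))
    C=cam(n,st); print(C[2],C[1][:,2])
a,b=[cv2.imread(f'pics/{n}0.png') for n in('scene','side')]
E
```

```text
pics
{'time': 0.0, 'joint_pos': array([-1.19006260e-01,  5.33766785e-02,  1.61431543e+00,  2.66681133e-05,
        1.47602161e+00, -1.19009175e-01]), 'joint_vel': array([-0.00101753, -0.00088986,  0.0001993 , -0.00032497, -0.00074824,
        0.00059967]), 'joint_efforts': array([ 2.70554956e-04, -3.93670499e+01, -3.70175600e+01, -1.62778279e-04,
        6.93513779e-03, -6.06393527e-06]), 'tool_pos': array([6.24362449e-01, 8.02092694e-05, 2.30037950e-01]), 'tool_rot': array([-8.41844153e-04,  7.07106255e-01,  7.07106512e-01, -6.45137308e-04]), 'contact_force': array([-0.10131719, -0.35976029, -0.03312208]), 'ft_torque': array([ 0.03337478,  0.02604735, -0.00043535]), 'grasp_force': 0.0, 'gripper_width': 0.9996328870516275}
scene {'fovy': 43.12710207241985, 'cx': 282.72712051174204, 'cy': 206.75391415990995, 'rvec': array([ 1.83181065, -1.10701698,  0.66942878]), 'tvec': array([-0.42141342,  0.24827023,  0.5287782 ])}
[-0.11519012 -0.52943132  0.47462351] [ 0.7819641   0.40028165 -0.47781454]
side {'fovy': 46.908941779570966, 'cx': 284.7418183549964, 'cy': 210.07497159244863, 'rvec': array([ 2.19858899e+00, -6.23748740e-02,  9.57674059e-04]), 'tvec': array([-0.57654557, -0.02724078,  1.05571109])}
[ 0.54964785 -0.89564409  0.58598778] [ 0.02362811  0.80846096 -0.58807532]
wrist {'fovy': 66.48612259286675, 'cx': 282.89992472741494, 'cy': 210.0798087247624, 'hand_eye': array([[-7.14428836e-04, -9.49694130e-01, -3.13178142e-01,
         8.02441906e-02],
       [ 9.99999693e-01, -7.79259116e-04,  8.18358246e-05,
        -1.26848322e-03],
       [-3.21765924e-04, -3.13177987e-01,  9.49694395e-01,
        -1.43209848e-01],
       [ 0.00000000e+00,  0.00000000e+00,  0.00000000e+00,
         1.00000000e+00]])}
[0.62339512 0.08028456 0.37327247] [-0.00191526 -0.31291394 -0.94977955]
```

View pics/scene0.png

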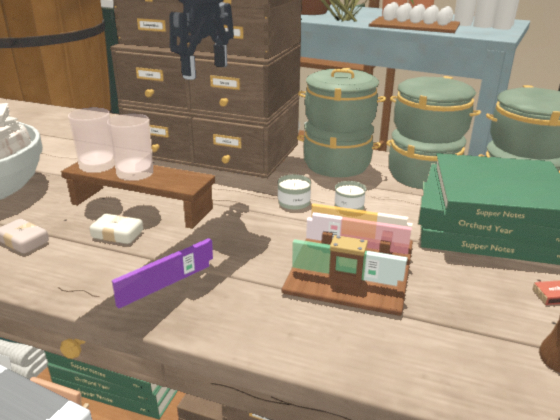

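View pics/side0.png

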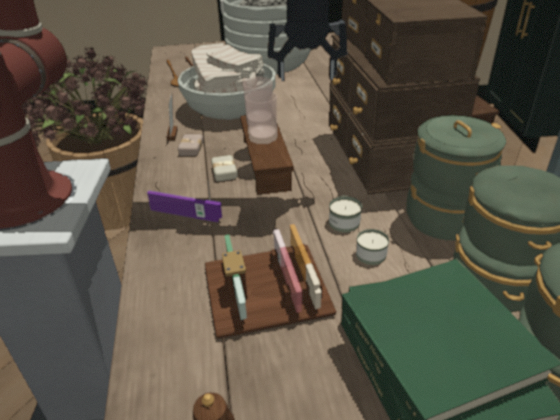

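View pics/wrist0.png

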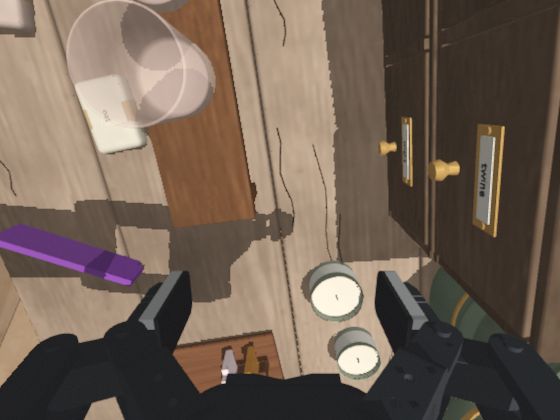

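The scene view shows the framed sample as green, with its clear end at (310,258), brass cap at (348,245), label at (372,268) and frosted end at (392,266). It points to the right (-y) with the label to the front. Things that could be mistaken for it: pink (360,232), amber (360,214) and the purple decoy (165,272). I choose the green one, since it is in the frame, and check it in one close crop.

```bash
python3 - <<'E'
from h import *
a=cv2.imread('pics/scene0.png')[195:310,275:425]; b=cv2.imread('pics/side0.png')[220:335,200:340]
a=cv2.resize(a,(798,598//2*1),interpolation=cv2.INTER_CUBIC) if 0 else cv2.resize(a,None,fx=2.6,fy=2.6,interpolation=cv2.INTER_CUBIC)
b=cv2.resize(b,None,fx=2.6,fy=2.6,interpolation=cv2.INTER_CUBIC)
cv2.imwrite('pics/crop.png',np.hstack([a,b]))
C=cam('scene');d=np.load('pics/scene0.npy')
S=cam('side');ds=np.load('pics/side0.npy')
for n,u,v in [('labl',372,268),('frost',392,268),('clear',312,262),('cap',349,244)]:
    print(n,pt_depth(C,u,v,d[v,u]),d[v,u])
for n,u,v in [('cap',234,262),('frost',241,310),('clear',229,243)]:
    print(n,pt_depth(S,u,v,ds[v,u]),pt_plane(S,u,v,.068 if n!='cap' else .08))
for n,u,v in [('FR',213,331),('FL',207,258),('BR',331,315),('BL',311,244)]: print(n,pt_plane(S,u,v,.014))
E
```

```text
labl [ 0.48491439 -0.36292838  0.04718147] 0.7401463
frost [ 0.49091249 -0.38923778  0.05219063] 0.73191196
clear [ 0.46870032 -0.27879786  0.03981029] 0.7646654
cap [ 0.47891444 -0.32869349  0.07978476] 0.7335798
cap [ 0.48476794 -0.32873477  0.0778558 ] [ 0.48504172 -0.331127    0.08      ]
frost [ 0.49596396 -0.40628332  0.05305594] [ 0.49746933 -0.42000559  0.068     ]
clear [ 0.47311789 -0.26853497  0.06687922] [ 0.47328312 -0.26988893  0.068     ]
FR [ 0.45109257 -0.40957951  0.014     ]
FL [ 0.42811019 -0.24353258  0.014     ]
BR [ 0.6313918  -0.38982289  0.014     ]
BL [ 0.61577556 -0.21835246  0.014     ]
```

View pics/crop.png

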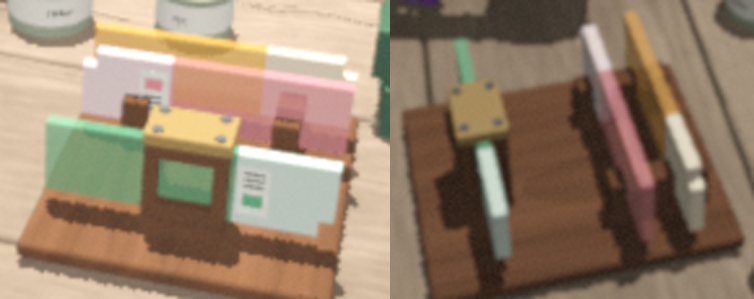

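The crop confirms it: the green sample is in the brass-capped frame, its milky end with the label points right, and the label faces front. The notch is at the lower right corner, about (325,230) in the crop. Next I measure the pose precisely and check the brown knob near the exit path.

```bash
cat >> h.py <<'E'
def cloud(C,d):
    K,Rc,c=C; v,u=np.mgrid[0:420,0:560]; P=np.stack([u,v,np.ones_like(u)],-1)@np.linalg.inv(K).T
    return (P*d[...,None])@Rc.T+c
E
python3 - <<'E'
from h import *
C=cam('scene');S=cam('side');P=cloud(C,np.load('pics/scene0.npy'));Q=cloud(S,np.load('pics/side0.npy'))
def line(p):
    s=p[:,1]; A=np.polyfit(s,p[:,0],1)
    for _ in range(4):
        r=p[:,0]-np.polyval(A,s);k=abs(r)<max(.002,1.5*np.median(abs(r)));A=np.polyfit(s[k],p[k,0],1)
    return A,k.sum(),r[k].std(),s.min(),s.max(),p[:,2].max()
for nm,(v0,v1,u0,u1) in {'right':(250,284,364,408),'left':(240,272,292,328),'both':(240,284,290,408)}.items():
    p=P[v0:v1,u0:u1].reshape(-1,3); m=(p[:,2]>.03)&(p[:,2]<.066)&(p[:,0]<.51)&(p[:,0]>.455)&((p[:,1]<-.358)|(p[:,1]>-.305))
    print(nm,line(p[m]))
# side view: top strip z>.06 
p=Q[225:330,200:262].reshape(-1,3);m=(p[:,2]>.060)&(p[:,2]<.072)&((p[:,1]<-.36)|(p[:,1]>-.30)); p=p[m]; print('top',line(p))
for n,v0,v1,u0,u1 in (('pink',225,320,262,305),):
    p=Q[v0:v1,u0:u1].reshape(-1,3);m=(p[:,2]>.062)&(p[:,2]<.072);print(n,line(p[m]))
# cap
p=Q[240:290,215:255].reshape(-1,3);m=(p[:,2]>.074)&(p[:,2]<.086);p=p[m];print('cap',cv2.minAreaRect((p[:,:2]*1000).astype(np.float32)),np.median(p,0))
p=Q[385:420,180:240].reshape(-1,3);m=(p[:,2]>.015);print('knob',p[m].min(0),p[m].max(0),p[m].mean(0))
p=Q[260:420,340:500].reshape(-1,3);m=(p[:,2]>.03)&(p[:,2]<.2);print('box',np.percentile(p[m],[2,98],axis=0))
p=P[300:380,535:560].reshape(-1,3);m=(p[:,2]>.01);print('knob scene',p[m].min(0),p[m].max(0))
E
```

```text
right (array([-0.20596754,  0.41088929]), np.int64(697), np.float64(0.0009331423228636373), np.float64(-0.40554639735320136), np.float64(-0.3580269412559021), np.float64(0.06599703049364652))
left (array([-0.18759155,  0.41737069]), np.int64(712), np.float64(0.000875083300236736), np.float64(-0.3008984519936042), np.float64(-0.24787216343630436), np.float64(0.06596379174788686))
both (array([-0.19281463,  0.41592534]), np.int64(1430), np.float64(0.000897645116856223), np.float64(-0.40554639735320136), np.float64(-0.24787216343630436), np.float64(0.06599703049364652))
top (array([-0.19379107,  0.41913148]), np.int64(181), np.float64(0.0019241062036524225), np.float64(-0.40676811170273763), np.float64(-0.2493917555476357), np.float64(0.06974760876897557))
pink (array([0.04275518, 0.58979175]), np.int64(391), np.float64(0.007651677355235591), np.float64(-0.3919285837306625), np.float64(-0.22607944758088994), np.float64(0.07038235947631988))
cap ((482.6090087890625, -326.9105224609375), (30.86135482788086, 50.04977035522461), 11.155799865722656) [ 0.48295492 -0.33032096  0.07809888]
knob [ 0.4584702  -0.89564409  0.10726901] [ 0.54964785 -0.59953114  0.58598778] [ 0.47945017 -0.62064167  0.14875017]
box [[ 0.65239545 -0.6018113   0.04559806]
 [ 0.86635638 -0.37558643  0.09900959]]
knob scene [-0.11519012 -0.61081872  0.01018235] [ 0.48062157 -0.52943132  0.47462351]
```

{"api": "jog_arm", "payload": {
  "targets": [
    [[-15.5,-5.2,3],[0,0,-1.36],60],
    [[-15.5,-5.2,3],[0,0,-1.36],60],
    [[-15.5,-5.2,3],[0,0,-1.36],60],
    [[-15.5,-5.2,3],[0,0,-1.36],60],
    [[-15.5,-5.2,3],[0,0,-1.36],60],
    [[-15.5,-5.2,3],[0,0,-1.36],60],
    [[-15.5,-5.2,3],[0,0,-1.36],60],
    [[-15.5,-5.2,3],[0,0,-1.36],60]
  ]
}}

```text
time: 1.15
tool_pos: [0.4931, -0.3896, 0.1548]
tool_rot: [-0.001, 0.639, 0.77, -0.0]
contact_force: [0.1, 1.2, 0.7]
gripper_width: 0.598
grasp_force: 0.0
```

{"api": "jog_arm", "payload": {
  "targets": [
    [[0,0,0],[0,0,0],60],
    [[0,0,0],[0,0,0],60]
  ]
}}

```text
time: 1.4
tool_pos: [0.4956, -0.3864, 0.1566]
tool_rot: [0.0, 0.636, 0.771, 0.0]
contact_force: [-0.4, -0.3, 0.4]
gripper_width: 0.598
grasp_force: 0.0
```

```bash
python3 - <<'E'
from h import *
st=state(); a,d=grab_frame('wrist'); C=cam('wrist',st)
q=st['tool_rot'];Rt=R.from_quat([q[1],q[2],q[3],q[0]]).as_matrix()
print(st['time'],st['tool_pos'],'\n',Rt.round(3),st['joint_pos'].round(2))
b=a[:,:,::-1].copy()
cv2.imwrite('pics/w1.png',b)
P=cloud(C,d); np.save('pics/w1P.npy',P)
t=P.reshape(-1,3); m=(t[:,2]>.058)&(t[:,2]<.074)&(t[:,0]>.45)&(t[:,0]<.54)&(((t[:,1]<-.36)&(t[:,1]>-.43))|((t[:,1]>-.30)&(t[:,1]<-.23)))
t=t[m];print(len(t),t.min(0),t.max(0)); 
for s in (t[:,1]<-.33,t[:,1]>-.33,t[:,1]<0):
  if s.sum()>20: print(s.sum(),np.polyfit(t[s,1],t[s,0],1),np.median(t[s],0))
E
```

```text
1.4 [ 0.49561539 -0.38643422  0.15658093] 
 [[-0.19   0.982  0.   ]
 [ 0.982  0.19  -0.   ]
 [-0.     0.    -1.   ]] [-0.78  0.12  1.67  0.    1.35 -0.97]
1689 [ 0.46283943 -0.40561356  0.05980675] [ 0.50014486 -0.24731816  0.07086617]
584 [-0.19801881  0.41665688] [ 0.4922516  -0.38126333  0.06870586]
1105 [-0.19674968  0.41773946] [ 0.47136745 -0.27239436  0.06870545]
1689 [-0.19167388  0.41910835] [ 0.47431329 -0.28671748  0.06870545]
```

View pics/w1.png

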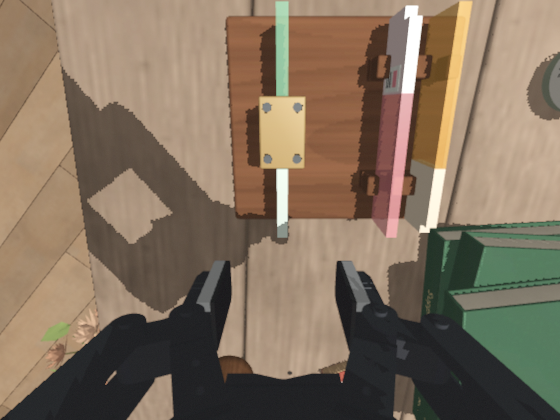

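The wrist view shows the sample upright at column 282, with its frosted end at (282,237) and the fingers centred about column 283. Alignment is good to about 1 mm, so I go down.

{"api": "jog_arm", "payload": {
  "targets": [
    [[-0.1,-0.05,2],[0,0,0],60],
    [[-0.1,-0.05,4],[0,0,0],60],
    [[-0.1,-0.05,4.9],[0,0,0],60],
    [[-0.1,-0.05,4.9],[0,0,0],60],
    [[-0.1,-0.05,4.9],[0,0,0],60]
  ]
}}

```text
time: 2.08
tool_pos: [0.4957, -0.3913, 0.0363]
tool_rot: [0.002, 0.637, 0.771, -0.0]
contact_force: [0.6, 0.3, 0.1]
gripper_width: 0.602
grasp_force: 0.0
```

```bash
python3 - <<'E'
from h import *
st=state(); print(st['tool_pos'],st['contact_force'])
ims=[]
for n,(v,u) in {'wrist':(130,185),'scene':(190,300)}.items():
    a,d=grab_frame(n); ims.append(cv2.resize(a[v:v+140,u:u+190][:,:,::-1],None,fx=2.1,fy=2.1,interpolation=cv2.INTER_CUBIC))
cv2.imwrite('pics/g.png',np.hstack(ims))
E
```

```text
[ 0.4957045  -0.39126617  0.0362871 ] [0.64061472 0.29706539 0.08427746]
```

View pics/g.png

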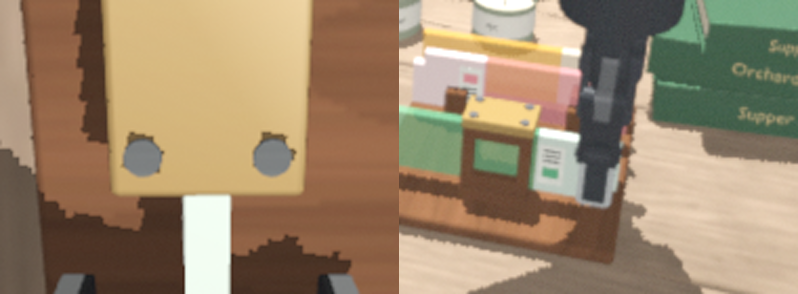

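The left crop (wrist) shows the sample midway between the fingers at column 207. The right crop shows the finger on the bare end, beyond the label. Closing.

{"api": "jog_arm", "payload": {
  "targets": [
    [[0,0,0],[0,0,0],0],
    [[0,0,0],[0,0,0],0],
    [[0,0,0],[0,0,0],0],
    [[0,0,0],[0,0,0],0],
    [[0,0,0],[0,0,0],0],
    [[0,0,0],[0,0,0],0],
    [[0,0,0],[0,0,0],0],
    [[0,0,0],[0,0,0],0]
  ]
}}

```text
time: 3.18
tool_pos: [0.4944, -0.3905, 0.0343]
tool_rot: [0.0, 0.637, 0.771, -0.0]
contact_force: [-0.7, -0.1, 5.4]
gripper_width: 0.084
grasp_force: 60.0
```

{"api": "jog_arm", "payload": {
  "targets": [
    [[0,0,-0.04],[0,0,0],0],
    [[-0.2,0,-0.04],[0,0,0],0],
    [[-0.4,0,-0.04],[0,0,0],0],
    [[-0.7,0,-0.04],[0,0,0],0],
    [[-1.0,0,-0.04],[0,0,0],0],
    [[-1.0,0,-0.04],[0,0,0],0]
  ]
}}

```text
time: 3.92
tool_pos: [0.4989, -0.416, 0.0346]
tool_rot: [0.001, 0.637, 0.771, -0.0]
contact_force: [-0.2, -0.1, -0.9]
gripper_width: 0.084
grasp_force: 59.3
```

Forces stay low and it slides freely.

{"api": "jog_arm", "payload": {
  "targets": [
    [[-0.5,0,0],[0,0,0],0],
    [[-1.0,0,0],[0,0,0],0],
    [[-1.5,0,0],[0,0,0],0],
    [[-2.0,0,0],[0,0,0],0],
    [[-2.6,0,0],[0,0,0],0],
    [[-3.2,0,0],[0,0,0],0],
    [[-3.6,0,0],[0,0,0],0],
    [[-3.6,0,0],[0,0,0],0]
  ]
}}

```text
time: 4.92
tool_pos: [0.516, -0.504, 0.0349]
tool_rot: [0.0, 0.637, 0.771, -0.0]
contact_force: [-0.1, -0.2, -1.2]
gripper_width: 0.089
grasp_force: 59.1
```

```bash
python3 - <<'E'
from h import *
st=state(); print(st['time'],st['tool_pos'],st['contact_force'],st['joint_pos'].round(2))
ims=[]
for n,(v,u) in {'side':(200,160),'scene':(190,290)}.items():
    a,d=grab_frame(n); ims.append(cv2.resize(a[v:v+220,u:u+230][:,:,::-1],None,fx=1.7,fy=1.7,interpolation=cv2.INTER_CUBIC))
cv2.imwrite('pics/p.png',np.hstack(ims))
E
```

```text
4.925 [ 0.51597929 -0.50397915  0.03485124] [-0.10652424 -0.1608774  -1.16428812] [-0.88  0.44  1.5  -0.    1.2  -1.07]
```

View pics/p.png

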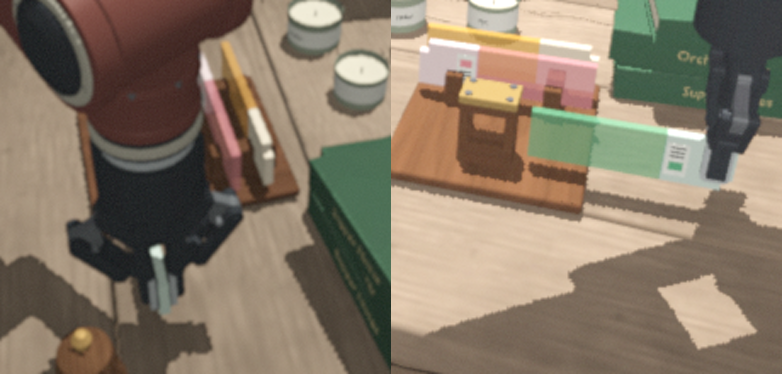

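The sample is clear of the frame: its plain end at (530,125) in the right crop is past the frame's end at (520,120). Lift straight up.

{"api": "jog_arm", "payload": {
  "targets": [
    [[-0.1,0,-1],[0,0,0],0],
    [[-0.1,0,-2.5],[0,0,0],0],
    [[-0.1,0,-4.5],[0,0,0],0],
    [[-0.1,0,-6.5],[0,0,0],0],
    [[-0.1,0,-8.5],[0,0,0],0],
    [[-0.1,0,-10.5],[0,0,0],0],
    [[-0.1,0,-12],[0,0,0],0],
    [[-0.1,0,-12],[0,0,0],0]
  ]
}}

```text
time: 6.02
tool_pos: [0.5174, -0.5061, 0.3403]
tool_rot: [0.004, 0.637, 0.771, -0.001]
contact_force: [0.2, -0.3, -0.9]
gripper_width: 0.085
grasp_force: 59.2
```

```bash
python3 - <<'E'
from h import *
st=state(); print(st['time'],st['tool_pos'],st['contact_force'],st['joint_pos'].round(2))
P=cloud(cam('scene'),np.load('pics/scene0.npy')).reshape(-1,3)
for x0 in np.arange(.4,1.1,.1):
  for y0 in np.arange(-.7,-.1,.1):
    m=(abs(P[:,0]-x0)<.05)&(abs(P[:,1]-y0)<.05)&(P[:,2]>-.05); print('%.2f'%(P[m,2].max() if m.any() else -9),end=' ')
  print(x0)
E
```

```text
6.025 [ 0.51740075 -0.50609473  0.3402515 ] [ 0.17395826 -0.31298191 -0.89343992] [-0.88  0.24  1.23  0.    1.67 -1.07]
-9.00 0.01 0.00 0.02 0.02 0.01 0.4
-9.00 0.06 0.00 0.08 0.08 0.07 0.5
-9.00 0.02 0.10 0.10 0.07 0.07 0.6
-9.00 0.10 0.10 0.10 0.04 0.05 0.7
-9.00 0.10 0.15 0.20 0.20 0.20 0.7999999999999999
-9.00 0.18 0.20 0.20 0.20 0.21 0.8999999999999999
-9.00 -9.00 0.20 0.20 0.20 0.00 0.9999999999999999
```

{"api": "jog_arm", "payload": {
  "targets": [
    [[1,-0.7,0],[0,0,0.9],0],
    [[2,-1.4,0],[0,0,1.8],0],
    [[3,-2.1,0],[0,0,2.7],0],
    [[4,-2.8,0],[0,0,3.6],0],
    [[5,-3.5,0],[0,0,4.5],0],
    [[6,-4.2,0],[0,0,5.4],0],
    [[7,-4.9,0],[0,0,6.3],0],
    [[7.9,-5.5,0],[0,0,7.0],0]
  ]
}}

```text
time: 7.02
tool_pos: [0.3428, -0.3359, 0.3318]
tool_rot: [-0.002, 0.925, 0.38, -0.001]
contact_force: [-0.5, -0.1, -1.6]
gripper_width: 0.081
grasp_force: 59.0
```

{"api": "jog_arm", "payload": {
  "targets": [
    [[0,0,0],[0.6,0,0],0],
    [[0,0,0],[1.4,0,0],0],
    [[0,0,0],[2.2,0,0],0],
    [[0,0,0],[3.0,0,0],0],
    [[0,0,0],[3.8,0,0],0],
    [[0,0,0],[4.6,0,0],0],
    [[0,0,0],[5,0,0],0],
    [[0,0,0],[5,0,0],0]
  ]
}}

```text
time: 8.02
tool_pos: [0.3438, -0.337, 0.3316]
tool_rot: [-0.318, 0.868, 0.359, -0.131]
contact_force: [-0.6, -0.2, -1.3]
gripper_width: 0.08
grasp_force: 59.2
```

```bash
cat > s.py <<'E'
from h import *
st=state(); q=st['tool_rot'];Rt=R.from_quat([q[1],q[2],q[3],q[0]]).as_matrix()
print(st['time'],st['tool_pos'],st['contact_force'],st['joint_pos'].round(2),st['grasp_force'])
print('label tilt deg',np.degrees(np.arcsin(-Rt[2,1])),Rt.round(2))
E
python3 s.py
```

```text
8.025 [ 0.34383491 -0.33702268  0.33155013] [-0.57157387 -0.22605721 -1.28684418] [-0.89  0.12  1.48 -0.08  2.24 -0.13] 59.196542501449585
label tilt deg 40.280998672669426 [[ 0.71  0.54 -0.46]
 [ 0.71 -0.54  0.46]
 [ 0.   -0.65 -0.76]]
```

{"api": "jog_arm", "payload": {
  "targets": [
    [[0,0,0],[0.6,0,0],0],
    [[0,0,0],[1.2,0,0],0],
    [[0,0,0],[1.8,0,0],0],
    [[0,0,0],[2.4,0,0],0],
    [[0,0,0],[2.8,0,0],0],
    [[0,0,0],[2.8,0,0],0],
    [[0,0,0],[2.8,0,0],0]
  ]
}}

```text
time: 8.9
tool_pos: [0.344, -0.3374, 0.335]
tool_rot: [-0.478, 0.791, 0.327, -0.198]
contact_force: [0.2, 0.6, -0.9]
gripper_width: 0.085
grasp_force: 59.3
```

```bash
cat >> s.py <<'E'
ims=[]
for n in('side','scene'):
    a,d=grab_frame(n); ims.append(cv2.resize(a[:,:,::-1],(400,300),interpolation=cv2.INTER_AREA))
cv2.imwrite('pics/fin.png',np.hstack(ims))
E
python3 s.py
```

```text
8.9 [ 0.3439621  -0.33736565  0.33497879] [ 0.17046855  0.59244508 -0.85737557] [-0.88  0.32  1.39 -0.14  2.52 -0.16] 59.26198482513428
label tilt deg 62.30370700963913 [[ 0.71  0.33 -0.62]
 [ 0.71 -0.33  0.63]
 [-0.   -0.89 -0.46]]
```

View pics/fin.png

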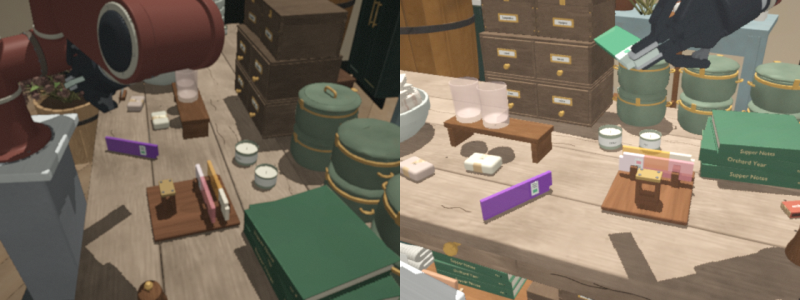

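The sample is held high, at (622,45) in the right half, with its label turned up about 62°. Pink, amber and both tins are undisturbed. I let it settle and hand in.

{"api": "jog_arm", "payload": {
  "targets": [
    [[0,0,0],[0,0,0],0],
    [[0,0,0],[0,0,0],0],
    [[0,0,0],[0,0,0],0],
    [[0,0,0],[0,0,0],0],
    [[0,0,0],[0,0,0],0],
    [[0,0,0],[0,0,0],0]
  ]
}}

```text
time: 9.75
tool_pos: [0.3441, -0.3376, 0.3348]
tool_rot: [-0.479, 0.791, 0.326, -0.198]
contact_force: [-0.7, -0.9, -2.0]
gripper_width: 0.083
grasp_force: 59.3
```

```bash
python3 -c "
from plant import *
s=state();print(s['joint_vel'].round(3),s['grasp_force']);print(job_done())"
```

```text
[ 0.     0.001  0.     0.     0.    -0.001] 59.262113124132156
the job is handed in; nothing more can be done
None
```

I drew the green sample out of the frame by its bare frosted end and handed in at 9.75 s, holding it still about 0.33 m above the table with its label tipped up about 62° from upright; the other samples and the tins stayed where they were.

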